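Load the slice tester's sample carousel and close its hatch

TASK

Turn the knob of the slice tester until the green slot of its carousel stands squarely under the open window, and only then take the green sample tin from the tray and set it down (do not drop it) upright in the middle of that slot. Then push the orange knee of the hatch's folding stay down so that the stay breaks, and lower the blue hatch gently until it is fully shut, with the green slot still square under the window. Leave the other tins and everything else on the table where they are.

Things in the scene. Friction and masses are not known exactly. Their poses are not given: they have to be found in the camera images.
- tester: Slice tester: white box fixed to the table, 360 mm (its x, from -190 to +170) by 350 mm (its y), cover top 85 mm above the table. Origin on the table under the carousel's axis; its -x side, facing roughly towards the robot, is the loading side. The cover has one window, 94 mm (x, -157 to -63) by 104 mm (y, -52 to +52), with a thin black frame. Its yaw varies
- load_point (a point): The loading point: on the level of the slot floors (26 mm above the table) under the middle of the window, 110 mm from the carousel's axis on the tester's -x side
- carousel (a joint): Angle of the carousel (rad), counter-clockwise from above positive; turns without end both ways and stays where it is left (about 0.06 N m of friction). The green slot is at the loading point at 0 and at any whole turn. From above, counter-clockwise after green come red, yellow, blue, black, orange, 60 degrees apart. A dial of 50 mm radius on the cover turns with it and shows each slot's colour
- slot_green (a point): Middle of the floor of the green slot (floor coloured green), 110 mm from the carousel's axis. Slots are sectors between 4 mm partitions that rise 46 mm above the floor (to 13 mm below the cover's top); about 110 mm wide and 110 mm long
- knob_grip (a point): Middle of the dark steel bar knob on top of the carousel's axis, at 113 mm above the table: the bar is 60 mm long, 14 mm wide, from 92 to 126 mm above the table; it stands on the dial (top at 92 mm, its patches at 94 mm). The bar points along the line from the axis to the green slot
- knob_white_end (a point): The white-capped end of the bar knob, 30 mm from the axis on the green slot's side
- tin_green: Round sample tin, origin under its middle: steel body 50 mm across, green lid 52 mm across with top 32 mm up, and on it a green knob 18 mm across from 32 to 56 mm up; about 0.12 kg. Starts upright in the tray
- tin_red: Same tin with red lid; leave it in the tray
- tin_yellow: Same tin with yellow lid; leave it in the tray
- tray: Shallow white tray fixed to the table, 270 by 220 mm, walls 28 mm high, floor 5 mm thick; holds the three tins in any order. Origin under its middle
- lid (a joint): Hatch lid angle (rad): 0 standing open (85 degrees up), 1.48 shut, lying level 9 mm above the cover. Stiff hinge (about 0.2 N m): it stays where it is left once the stay is broken, but cannot be lowered while the stay is locked
- lid_edge (a point): Middle of the hatch's free edge, 156 mm from the hinge line. The hatch is a blue plate 107 mm wide (along the tester's x), 6 mm thick, with a grey rib 12 mm high along the edge on its outer (upper when shut) face. It stands on the window's +y side and folds down to -y over the window
- lid_hinge (a point): Middle of the hinge line (tester x = -111 mm), which runs along the tester's x axis at its y = +100 mm, 97 mm above the table
- knee (a joint): Bend of the folding stay's knee (rad): 0 locked (just past straight, against its stop), straight at 0.24, 3.38 folded flat with the lid shut. Pressing straight down on the orange bar, it gives way at about 8 to 15 N and then folds easily (2 to 4 N), moving down and towards the lid's hinge line. The bar's middle stays at the tester's x = -192 mm
- knee_grip (a point): Middle of the orange bar at the stay's knee: 38 mm long (along the tester's x), 16 mm across; it sticks out past the links towards the robot, away from the lid. Locked, it is about 152 mm above the table. Pressed down, it follows a 68 mm circle about the stay's pivot, pulling the lid down with it: 20 mm above the pivot's level the lid is at about 59 degrees; level with it, the lid is shut
- stay_pivot (a point): Lower pivot of the stay, on the cover 97 mm above the table, at the tester's y = 0, 100 mm from the hinge line. The stay is two 68 mm steel links in a plane along the loading-side edge of the lid, from this pivot over the knee to the lid's side, 100 mm from the hinge line
- bowl: Steel bowl 170 mm across, 60 mm high; bystander
- flask: Blue flask 66 mm across, 220 mm high; bystander
- jar: Amber jar with black cap, 70 mm across, 100 mm high; bystander
- brush: Hand brush lying on the table; bystander
- slice: Loose dried slice, brown disc 36 mm across; bystander

How it is judged:
By the outcome, as a careful person would: the job done as asked, in the order asked, and still so for the second after the job is handed in, with the robot touching nothing.
It also fails if it takes over 72 s, if anything falls off the work surface, if the arm or the gripper's body presses on something with over 40 N, if the wrist force passes 120 N, or if a joint passes its speed limit or range.

ROBOT

A 6-joint arm with a two-finger parallel gripper is mounted at the origin on the work surface. World frame = base frame: x ahead of the robot, y to its left, z up, the work surface at z = 0. Lengths are in m, angles in degrees, forces in N, time in s.
With the tool pointing down it reaches from about 0.3 to 0.75 m from the base axis. Payload 8.5 kg.
Tool frame: the origin (TCP) lies at the very end of the fingers, on their centre line; the grasp point (between the pads) lies 19 mm behind it (env.pinch_z is the distance from the TCP to the grasp point, in m); z points along the fingers, y is the line along which they close (so a half turn about z gives the same grasp; the last joint's range is limited). The gripper opens to 85 mm and grips with 20 to 120 N. Pads are 22 mm wide; open, the fingers measure 114 mm over their backs; the gripper's body (76 mm by 85 mm) begins 54 mm behind the grasp point. The pads swing forward as they close: fully open they stand 13 mm farther back than shut.
Start: joints at [-82.924, 21.807, 74.336, -0, 83.858, -12.336], TCP at [0.183, -0.519, 0.196] pointing down, gripper open.
Joint ranges: [-178.18, 178.18], [-50.72, 133.34], [12.68, 142.11], [-81.47, 261.47], [9.98, 163.14], [-165.26, 165.26]. Speed limits (degrees/s): [136.94, 136.94, 180, 180, 180, 180].

INTERFACE

Orientations are given as a 3x3 rotation matrix whose columns are the frame's x, y, z axes.
In Python, from rig import env, viewer gives the robot as it stands.
- The arm moves only by the tool drive_tool, never from a script. Its argument "series" is a list of rows, each a list of 3 entries, a list of its own where there are three numbers: the shift along the tool's x, y, z in m, then the turn about the tool's z in degrees, then the finger opening in m, from 0 to 0.0854. A call has 1 to 20 rows; each row is the pose to reach, as a shift and turn from the pose commanded when the call began, along the tool's axes at that moment; what a row does not reach only later rows make up. A row lasts 1/10 s, in which the tool goes at most 50 mm and 8.59 degrees, less where a joint would pass 70% of its speed; a pose out of reach is approached as far as the arm can. A call with a gripper value outside its range is refused whole. The fingers move at their own pace and stop on an object; "newtons" is the grip in N (left out, the last holds). Time passes only in rows, so rows that repeat a pose let the fingers close. It gives the time, the measured TCP pose, the force, the opening and the grip force at its end, in the units of the state.
- env.observe(): the state, without advancing time (a new reading comes with each control period).
- viewer.get_image(name): name is "scene" or "top" or "wrist"; returns a dict with "img" (420x560x3 uint8, red, green, blue), "depth" (420x560 float32, m along the optical axis (not along the pixel's ray), 0 where there is no reading), "camera_matrix" (3x3 intrinsics, pixels), "rvec" (rotation vector, rad) and "tvec" (3), from world to camera coordinates, as OpenCV has them. Camera axes: x right, y down, z forward; pixel columns grow to the right and rows downward; lengths in m; the calibration is good to about 2 mm. A picture is of the moment at which its call begins.
- env.close_job(): hands the job in; it is judged then, once.
The state is a dict: "time_s": time; "q": joint angles; "qvel": joint speeds; "joint_efforts": joint torques, N m; "position": TCP position; "tool_rot": TCP orientation; "ft_force": force on the tool from outside, world axes, zero at the start; "wrist_torque": the same for the moment, N m; "grip_width": finger opening in m; "gripper_force": force on a finger pad.
Only numpy, scipy, OpenCV 4.12 (cv2) and the standard library are available. Lean on these libraries where they do the work, as an engineer would, in place of code of your own. Each camera call takes 0.05 s, during which the arm holds its last target. There are 200 camera calls.

## Working session

There is one attempt and no reset: what is moved stays moved. The work goes in short steps, Python scripts to look and compute and a tool call to move; the robot and the scene stay as the last step left them, time stands still between calls to the robot, and variables do not carry over. Pictures are saved under pics/ and viewed, at most 10 in all, crops included, and the job is handed in when it is done.

Besides the shell and the picture viewer there is one more tool, called by a JSON object that holds its "api" and its "payload". drive_tool: Moves the arm, as the interface text tells. Its arguments: {"type":"object","properties":{"series":{"type":"array"},"newtons":{"type":"number"}},"required":["series"]}

```bash
ls; mkdir -p pics; cat > h.py <<'E'
import numpy as np, cv2
from rig import env, viewer
def get(n):
    d=viewer.get_image(n); R,_=cv2.Rodrigues(np.array(d["rvec"],float)); t=np.array(d["tvec"],float).ravel()
    K=np.array(d["camera_matrix"],float); z=d["depth"].astype(float)
    v,u=np.mgrid[:z.shape[0],:z.shape[1]]
    p=np.stack([(u-K[0,2])/K[0,0]*z,(v-K[1,2])/K[1,1]*z,z],-1)
    P=(p-t)@R; P[z==0]=np.nan
    return d["img"],P,(K,R,t)
def save(img,name,s=1): cv2.imwrite("pics/"+name,cv2.cvtColor(cv2.resize(img,None,fx=s,fy=s),cv2.COLOR_RGB2BGR))
E
python3 - <<'E'
from h import *
for n in("top","scene"):
    i,P,c=get(n); save(i,n+"0.png",1.4); np.savez("/tmp/"+n,i=i,P=P); print(n,(-c[1].T@c[2]).round(3))
s=env.observe(); print(s["time_s"],s["position"],np.round(s["tool_rot"],3),s["ft_force"],s["grip_width"],env.pinch_z)
E
```

```text
pics
top [ 0.377 -0.032  1.666]
scene [1.426 0.301 1.041]
0.1 [ 0.18274796 -0.51844203  0.19589251] [[ 0.943  0.332 -0.   ]
 [ 0.332 -0.943  0.001]
 [ 0.    -0.001 -1.   ]] [ 0.0785017  -0.4280847   0.31449453] 0.0858759905281147 0.0187
```

View pics/top0.png

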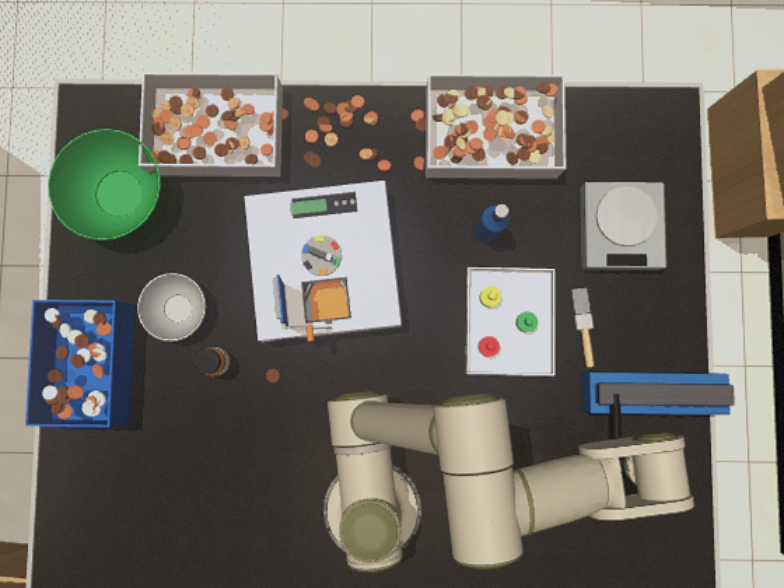

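View pics/scene0.png

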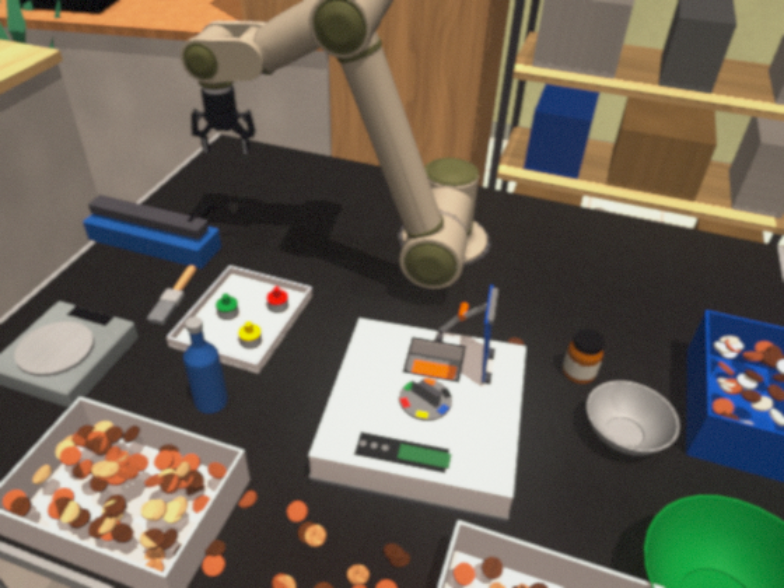

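The top view shows the tester at (325,260), with the orange slot in the window and the dial's green patch at (336,262). The green tin is at (527,322), the orange knee at (310,333) and the hatch at (280,300), in 1.4x pixels. Now I'll measure these.

```bash
python3 - <<'E'
from h import *
d=np.load("/tmp/top.npz"); i,P=d["i"],d["P"]
hsv=cv2.cvtColor(i,cv2.COLOR_RGB2HSV)
x,y,z=P[...,0],P[...,1],P[...,2]
m=(abs(z-.085)<.006)&(x>.3)&(x<.85)&(abs(y-.1)<.3)
n,l,st,ce=cv2.connectedComponentsWithStats(m.astype(np.uint8)); k=1+st[1:,4].argmax(); m=l==k
r=cv2.minAreaRect(np.stack([x[m],y[m]],1).astype(np.float32)); print("rect",r,"z",np.median(z[m]))
b=cv2.boxPoints(r);print(b.round(4))
# dominant: yaw so that tester -x faces robot
c=np.array(r[0]); 
ang=np.deg2rad(r[2]); 
cands=[ang+k*np.pi/2 for k in range(4)]; yaw=min(cands,key=lambda a:abs(np.arctan2(np.sin(a),np.cos(a)))); yaw=np.arctan2(np.sin(yaw),np.cos(yaw))
ex=np.array([np.cos(yaw),np.sin(yaw)]);ey=np.array([-ex[1],ex[0]])
O=c+.01*ex; print("yaw",np.degrees(yaw),"O",O,"ext",[( (np.stack([x[m],y[m]],1)-O)@e).min() for e in(ex,ey)],[((np.stack([x[m],y[m]],1)-O)@e).max() for e in(ex,ey)])
def blob(name,h0,h1,zl,zh,region,smin=120,vmin=60):
    q=(hsv[...,0]>=h0)&(hsv[...,0]<=h1)&(hsv[...,1]>smin)&(hsv[...,2]>vmin)&(z>zl)&(z<zh)&region
    if q.any():
        p=np.array([x[q].mean(),y[q].mean(),np.median(z[q])]); t=p[:2]-O; print(name,q.sum(),p.round(4),"tester",np.round([t@ex,t@ey],4),"zmax",z[q].max().round(4)); 
tr=(y<-.15)&(y>-.45)&(x>.25)&(x<.6)
for n,a,b_ in(("g",45,85),("r",0,8),("y",22,35)):
    blob("tin "+n,a,b_,.025,.075,tr); blob(" knob "+n,a,b_,.05,.075,tr)
rr=np.hypot(x-O[0],y-O[1]); di=(rr<.055)
for n,a,b_ in(("g",45,85),("r",0,6),("o",8,17),("y",22,35),("b",100,130)): blob("dial "+n,a,b_,.07,.11,di)
q=di&(z>.105); t=np.stack([x[q],y[q]],1)-O; T=np.stack([t@ex,t@ey],1); print("bar",q.sum(),T.mean(0),cv2.minAreaRect(T.astype(np.float32)))
u=np.linalg.svd(T-T.mean(0))[2][0]; print("bar dir tester",np.degrees(np.arctan2(u[1],u[0])))
for s in (1,-1): 
    e=(T-T.mean(0))@u*s>.018; print(s,i[q][e].mean(0))
blob("knee",5,20,.11,.2,(x>.3)&(x<.45)&(abs(y-.1)<.2))
blob("lid",100,130,.13,.27,(abs(y-.15)<.1)&(x>.3)&(x<.55))
vs,us=np.where(q); save(cv2.resize(i[150:260,160:300],None,fx=5,fy=5),"crop.png")
E
```

```text
rect ((0.6194767951965332, 0.13095375895500183), (0.3613911271095276, 0.3507594168186188), 6.9879045486450195) z 0.08481684177451808
[[ 0.4188  0.283 ]
 [ 0.4615 -0.0651]
 [ 0.8202 -0.0211]
 [ 0.7775  0.327 ]]
yaw 6.9879045486450195 O [0.62940251 0.13217036] ext [np.float64(-0.1906956301862207), np.float64(-0.17537967985673583)] [np.float64(0.17069549449826033), np.float64(0.17537973146547056)]
tin g 133 [ 0.4725 -0.3817  0.0373] tester [-0.2183 -0.491 ] zmax 0.0645
 knob g 19 [ 0.4744 -0.3832  0.0602] tester [-0.2166 -0.4927] zmax 0.0645
tin r 156 [ 0.4108 -0.2864  0.038 ] tester [-0.2679 -0.3888] zmax 0.0645
 knob r 22 [ 0.4113 -0.2864  0.061 ] tester [-0.2674 -0.3889] zmax 0.0645
tin y 154 [ 0.5355 -0.2908  0.037 ] tester [-0.1447 -0.4084] zmax 0.0646
 knob y 23 [ 0.5369 -0.2904  0.0606] tester [-0.1432 -0.4082] zmax 0.0646
dial g 1 [0.6036 0.0927 0.097 ] tester [-0.0304 -0.036 ] zmax 0.097
dial r 21 [0.6538 0.0987 0.0932] tester [ 0.0202 -0.0362] zmax 0.1003
dial o 23 [0.5881 0.1248 0.0938] tester [-0.0419 -0.0023] zmax 0.1017
dial y 17 [0.6691 0.1363 0.0937] tester [ 0.0399 -0.0008] zmax 0.1017
dial b 17 [0.6429 0.1689 0.0934] tester [0.0179 0.0348] zmax 0.0997
bar 84 [-0.00212948 -0.0013404 ] ((-0.0013459911569952965, -0.0011233408004045486), (0.05849973484873772, 0.013830166310071945), 60.06092071533203)
bar dir tester -119.95597833387312
1 [187.11764706 188.35294118 193.64705882]
-1 [112.17647059 109.35294118 114.05882353]
knee 47 [0.4334 0.1475 0.1574] tester [-0.1927  0.0391] zmax 0.1649
lid 43 [0.5016 0.2016 0.2497] tester [-0.1184  0.0845] zmax 0.2568
```

View pics/crop.png

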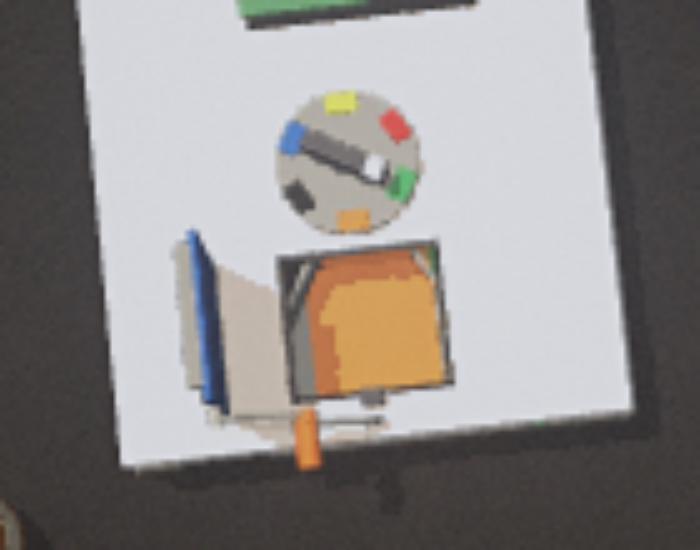

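The crop agrees with the numbers: the white cap at (375,165) is at -120° in the tester frame, so green needs a 60° clockwise turn. Tester yaw is 6.99°, and O is about (0.629, 0.132). The heights check out: cover 0.085, dial 0.094, tin knob 0.061, knee bar top about 0.160.

```bash
cat >> h.py <<'E'
O=np.array([.6294,.1322]); YAW=np.radians(6.99)
EX=np.array([np.cos(YAW),np.sin(YAW)]); EY=np.array([-EX[1],EX[0]])
def tw(x,y): return O+x*EX+y*EY
def to(xy,z,head=None):
    "shift/turn in tool axes to world xy,z with tool x heading head (deg)"
    s=env.observe(); R=np.array(s["tool_rot"]); p=np.array(s["position"])
    h=np.degrees(np.arctan2(R[1,0],R[0,0])); d=R.T@(np.array([*xy,z])-p)
    t=0 if head is None else (h-head+180)%360-180
    print("t",s["time_s"],"pos",p.round(4),"head",h.round(2),"-> shift",d.round(4),"turn",round(t,2),"q6",np.round(s["q"],1)[5],"F",np.round(s["ft_force"],1),"w",round(s["grip_width"],4))
E
python3 -c "
from h import *
to(tw(0,0),.19,67.0)"
```

```text
t 0.1 pos [ 0.1827 -0.5184  0.1959] head 19.41 -> shift [ 0.6375 -0.4652  0.0066] turn -47.59 q6 -12.3 F [ 0.1 -0.4  0.3] w 0.0859
```

{"api": "drive_tool", "payload": {"series": [[[0.08, -0.058, 0], -6, 0.05], [[0.6375, -0.465, 0.006], -47.6, 0.05], [[0.6375, -0.465, 0.006], -47.6, 0.05], [[0.6375, -0.465, 0.006], -47.6, 0.05], [[0.6375, -0.465, 0.006], -47.6, 0.05], [[0.6375, -0.465, 0.006], -47.6, 0.05], [[0.6375, -0.465, 0.006], -47.6, 0.05], [[0.6375, -0.465, 0.006], -47.6, 0.05], [[0.6375, -0.465, 0.006], -47.6, 0.05], [[0.6375, -0.465, 0.006], -47.6, 0.05], [[0.6375, -0.465, 0.006], -47.6, 0.05], [[0.6375, -0.465, 0.006], -47.6, 0.05], [[0.6375, -0.465, 0.006], -47.6, 0.05], [[0.6375, -0.465, 0.006], -47.6, 0.05], [[0.6375, -0.465, 0.006], -47.6, 0.05], [[0.6375, -0.465, 0.006], -47.6, 0.05], [[0.6375, -0.465, 0.006], -47.6, 0.05], [[0.6375, -0.465, 0.006], -47.6, 0.05], [[0.6375, -0.465, 0.006], -47.6, 0.05], [[0.6375, -0.465, 0.006], -47.6, 0.05]], "newtons": 40}}

```text
time_s: 2.1
position: [0.6291, 0.1306, 0.1908]
tool_rot: [[0.392, 0.92, 0.0], [0.92, -0.392, -0.0], [-0.0, 0.0, -1.0]]
ft_force: [-0.2, -0.2, -0.4]
grip_width: 0.0501
gripper_force: 0.0
```

```bash
python3 - <<'E'
from h import *
i,P,c=get("wrist"); save(i,"w1.png"); 
to(tw(0,0),.100,67.0)
x,y,z=P[...,0],P[...,1],P[...,2]
t=P[...,:2]-O; q=(z>.115)&(z<.135)&(np.hypot(t[...,0],t[...,1])<.045)
T=np.stack([t[q]@EX,t[q]@EY],1).astype(np.float32); 
print(q.sum()); print(cv2.minAreaRect(T), np.nanmedian(z[q]))
E
```

```text
t 2.15 pos [0.6292 0.1307 0.1908] head 66.93 -> shift [ 0.0015 -0.0005  0.0908] turn -0.07 q6 24.3 F [0.2 1.  0.5] w 0.0502
1456
((-0.00018963217735290527, -0.0018508099019527435), (0.05937797203660011, 0.013848048634827137), 60.647769927978516) 0.12484235545827357
```

View pics/w1.png

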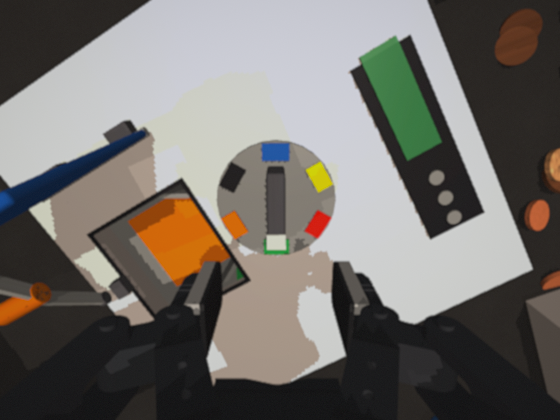

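The wrist view shows the bar at (276,210), midway between the fingers and aligned with them, with green at its white end. I'll go down and grip it.

{"api": "drive_tool", "payload": {"series": [[[0, 0, 0.03], 0, 0.05], [[0.0005, 0, 0.06], 0, 0.05], [[0.0005, 0, 0.08], 0, 0.05], [[0.0005, 0, 0.09], 0, 0.05], [[0.0005, 0, 0.09], 0, 0.03], [[0.0005, 0, 0.09], 0, 0.012], [[0.0005, 0, 0.09], 0, 0.005], [[0.0005, 0, 0.09], 0, 0.005], [[0.0005, 0, 0.09], 0, 0.005]], "newtons": 30}}

```text
time_s: 3.05
position: [0.6299, 0.1322, 0.1011]
tool_rot: [[0.391, 0.921, 0.001], [0.921, -0.391, 0.0], [0.0, 0.001, -1.0]]
ft_force: [-0.3, 0.9, -1.0]
grip_width: 0.0052
gripper_force: 0.0
```

```bash
python3 - <<'E'
from h import *
i,P,c=get("wrist"); save(i,"w2.png"); to(tw(0,0),.100,67.0); print(env.observe()["gripper_force"])
E
```

```text
t 3.1 pos [0.6298 0.1322 0.1009] head 67.02 -> shift [-0.0002 -0.0004  0.0009] turn 0.02 q6 24.3 F [-0.5 -0.3 -0.2] w 0.0049
0.0
```

View pics/w2.png

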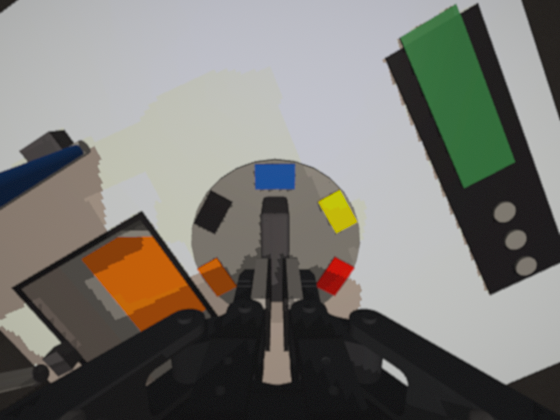

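```bash
python3 - <<'E'
from h import *
i,P,c=get("wrist"); s=env.observe(); R=np.array(s["tool_rot"]); p=np.array(s["position"])
L=(P-p)@R*1000
print("cam in tool",(R.T@(-c[1].T@c[2]-p)).round(3))
for r in (200,220,240,255,265,275,290,305,320,350,380):
    print(r,[tuple(int(v) if v==v else None for v in L[r,cc]) for cc in (245,255,262,268,277,286,292,300)], i[r,277])
E
```

```text
cam in tool [ 0.076  0.001 -0.176]
200 [(24, -16, 10), (24, -11, 10), (24, -7, 9), (27, -3, 0), (27, 1, 0), (27, 6, 1), (25, 9, 9), (24, 14, 10)] [39 36 37]
220 [(13, -17, 9), (13, -11, 9), (24, -5, -23), (24, -2, -23), (24, 1, -24), (24, 5, -23), (12, 9, 10), (13, 14, 8)] [71 67 67]
240 [(0, -17, 10), (0, -11, 9), (14, -5, -23), (14, -3, -24), (14, 1, -24), (14, 5, -23), (0, 10, 9), (0, 14, 9)] [73 67 67]
255 [(-8, -17, 8), (-9, -11, 10), (6, -6, -23), (6, -3, -23), (6, 1, -24), (6, 5, -23), (-9, 10, 9), (-8, 14, 9)] [73 68 67]
265 [(-15, -17, 9), (-15, -11, 8), (11, -5, -44), (11, -2, -44), (1, 1, -23), (11, 5, -44), (11, 7, -44), (-15, 15, 10)] [71 67 67]
275 [(7, -12, -46), (10, -7, -52), (11, -4, -54), (11, -2, -53), (-4, 1, -23), (11, 4, -53), (11, 7, -53), (7, 10, -46)] [49 46 45]
290 [(7, -11, -58), (11, -6, -65), (11, -4, -65), (10, -2, -64), (-12, 1, -24), (11, 4, -65), (10, 6, -64), (11, 9, -65)] [49 46 46]
305 [(13, -9, -79), (11, -6, -76), (12, -3, -77), (8, -1, -71), (-20, 1, -25), (9, 4, -71), (11, 6, -76), (12, 8, -77)] [140 126 115]
320 [(11, -8, -84), (11, -5, -84), (10, -3, -82), (2, -2, -71), (-29, 1, -24), (2, 4, -71), (12, 5, -85), (12, 8, -85)] [139 126 114]
350 [(16, -7, -103), (15, -4, -102), (-1, -3, -81), (-10, -2, -70), (-83, 1, 17), (-11, 4, -69), (-1, 6, -81), (17, 6, -104)] [155 139 127]
380 [(17, -6, -114), (10, -4, -107), (-10, -3, -85), (-106, -4, 16), (-106, 1, 16), (-107, 7, 16), (-7, 5, -88), (10, 6, -107)] [152 137 125]
```

```bash
python3 - <<'E'
from h import *
i,P,c=get("wrist"); s=env.observe(); R=np.array(s["tool_rot"]); p=np.array(s["position"])
L=(P-p)@R*1000
q=(abs(L[...,1]-1)<25)&(abs(L[...,0])<14)&(L[...,2]<-27)
print(np.sort(L[q][:,2])[-12:].round(1))
f=L[q]; f=f[f[:,2]>-60]; print(f.min(0),f.max(0))
i,P,c=get("scene"); L=(P-p)@R*1000
q=(abs(L[...,1])<25)&(abs(L[...,0])<20)
h,e=np.histogram(L[q][:,2],np.arange(-120,20,10)); print(dict(zip(e,h)))
v,u=np.where(q&(L[...,2]<-27)&(L[...,2]>-80)); print(u.min(),u.max(),v.min(),v.max())
save(i[v.min()-60:v.max()+60,u.min()-80:u.max()+80],"s2.png",4)
E
```

```text
[-35.4 -35.3 -35.2 -35.2 -35.2 -35.1 -35.  -34.9 -34.8 -34.7 -34.4 -33.6]
[-11.21556994 -15.07751498 -59.99224   ] [ 12.30617648  17.10018919 -33.57146019]
{np.int64(-120): np.int64(30), np.int64(-110): np.int64(41), np.int64(-100): np.int64(27), np.int64(-90): np.int64(44), np.int64(-80): np.int64(18), np.int64(-70): np.int64(22), np.int64(-60): np.int64(30), np.int64(-50): np.int64(30), np.int64(-40): np.int64(4), np.int64(-30): np.int64(52), np.int64(-20): np.int64(33), np.int64(-10): np.int64(33), np.int64(0): np.int64(73)}
300 314 260 276
```

View pics/s2.png

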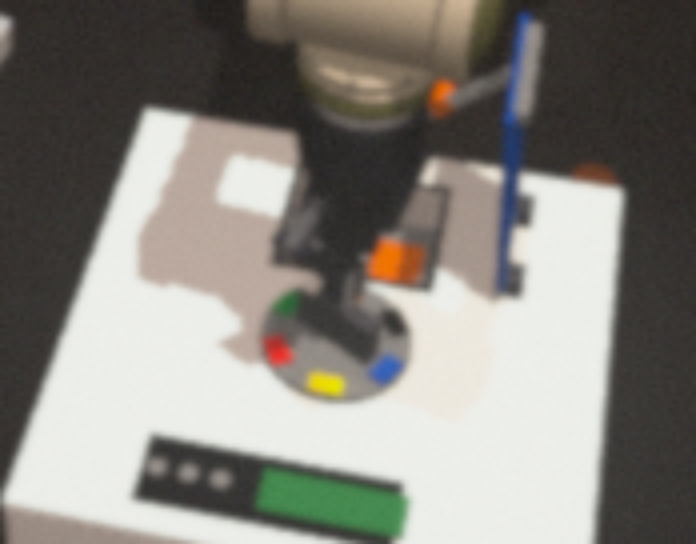

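Both cameras agree that the fingers really end about 35 mm above the reported TCP. Tip height at the moment is about 0.136, above the bar, and the 0.005 width with zero force fits that. I'll open, go down about 34 mm more while watching the force, and grip again.

{"api": "drive_tool", "payload": {"series": [[[0, 0, -0.004], 0, 0.04], [[0, 0, -0.004], 0, 0.04], [[0, 0, -0.004], 0, 0.04], [[0, 0, 0.008], 0, 0.04], [[0, 0, 0.018], 0, 0.04], [[0, 0, 0.024], 0, 0.04], [[0, 0, 0.028], 0, 0.04], [[0, 0, 0.03], 0, 0.04]]}}

```text
time_s: 4.05
position: [0.6296, 0.1322, 0.0698]
tool_rot: [[0.391, 0.921, -0.001], [0.921, -0.391, 0.0], [-0.0, -0.001, -1.0]]
ft_force: [0.2, -0.4, -0.8]
grip_width: 0.0398
gripper_force: 0.0
```

{"api": "drive_tool", "payload": {"series": [[[0, 0, 0.0], 0, 0.02], [[0, 0, 0.0], 0, 0.008], [[0, 0, 0.0], 0, 0.008], [[0, 0, 0.0], 0, 0.008], [[0, 0, 0.0], 0, 0.008]], "newtons": 40}}

```text
time_s: 4.55
position: [0.6292, 0.1325, 0.0708]
tool_rot: [[0.39, 0.921, -0.001], [0.921, -0.39, 0.0], [-0.0, -0.001, -1.0]]
ft_force: [-5.3, 1.4, 4.1]
grip_width: 0.013
gripper_force: 41.3
```

{"api": "drive_tool", "payload": {"series": [[[0, 0, 0], 3, 0.008], [[0, 0, 0], 8, 0.008], [[0, 0, 0], 14, 0.008], [[0, 0, 0], 20, 0.008], [[0, 0, 0], 26, 0.008], [[0, 0, 0], 32, 0.008], [[0, 0, 0], 38, 0.008], [[0, 0, 0], 44, 0.008], [[0, 0, 0], 50, 0.008], [[0, 0, 0], 55, 0.008], [[0, 0, 0], 58, 0.008], [[0, 0, 0], 60, 0.008], [[0, 0, 0], 60, 0.008], [[0, 0, 0], 60, 0.008]]}}

```text
time_s: 5.95
position: [0.6308, 0.1304, 0.0708]
tool_rot: [[0.993, 0.121, 0.002], [0.121, -0.993, -0.003], [0.002, 0.003, -1.0]]
ft_force: [0.6, -7.5, 1.1]
grip_width: 0.0131
gripper_force: 41.0
```

{"api": "drive_tool", "payload": {"series": [[[0, 0, 0], 0, 0.03], [[0, 0, 0], 0, 0.05], [[0, 0, 0], 0, 0.05], [[0, 0, -0.02], 0, 0.05], [[0, 0, -0.06], 0, 0.05], [[0, 0, -0.1], 0, 0.05], [[0, 0, -0.12], 0, 0.05], [[0, 0, -0.12], 0, 0.05], [[0, 0, -0.12], 0, 0.05]]}}

```text
time_s: 6.85
position: [0.6295, 0.1323, 0.1899]
tool_rot: [[0.992, 0.122, -0.0], [0.122, -0.992, 0.0], [-0.0, -0.0, -1.0]]
ft_force: [-0.4, -0.5, -0.0]
grip_width: 0.0501
gripper_force: 0.0
```

```bash
cat > chk.py <<'E'
from h import *
i,P,c=get("wrist"); hsv=cv2.cvtColor(i,cv2.COLOR_RGB2HSV); z=P[...,2]; t=P[...,:2]-O
rr=np.hypot(t[...,0],t[...,1])
q=(z>.115)&(z<.135)&(rr<.045); T=np.stack([t[q]@EX,t[q]@EY],1).astype(np.float32); r=cv2.minAreaRect(T); print("bar",q.sum(),r)
for k,a,b in(("g",45,85),("r",0,6),("o",8,17),("y",22,35),("b",100,130)):
    q=(hsv[...,0]>=a)&(hsv[...,0]<=b)&(hsv[...,1]>110)&(hsv[...,2]>50)&(rr<.055)&(rr>.03)&(abs(z-.094)<.008)
    if q.sum()>5:
        v=np.array([(t[q]@EX).mean(),(t[q]@EY).mean()]); print(k,q.sum(),v.round(4),np.degrees(np.arctan2(v[1],v[0])).round(2))
# cover yaw from the window frame/cover: black frame points
q=(abs(z-.086)<.004)&(hsv[...,2]<70); X=np.stack([t[q]@EX,t[q]@EY],1); w=(abs(X[:,0]+.11)<.06)&(abs(X[:,1])<.065); print("frame",w.sum(),cv2.minAreaRect(X[w].astype(np.float32)) if w.sum()>5 else "")
save(i,"w3.png")
i,P,c=get("top"); t=P[...,:2]-O; q=(P[...,2]>.115)&(np.hypot(t[...,0],t[...,1])<.05); print("top bar",q.sum())
to(tw(0,0),.2)
E
python3 chk.py
```

```text
bar 1486 ((8.932128548622131e-05, -0.002217113971710205), (0.013798129744827747, 0.059199195355176926), 89.79096984863281)
g 108 [-0.0438 -0.0017] -177.76
r 433 [-0.0207 -0.0376] -118.85
o 427 [-0.0206  0.033 ] 122.02
y 484 [ 0.0203 -0.0376] -61.66
b 466 [ 0.0406 -0.0022] -3.05
frame 1140 ((-0.1102200448513031, -0.0019097290933132172), (0.10108133405447006, 0.11111738532781601), 0.052017830312252045)
top bar 1246
t 6.95 pos [0.6291 0.1322 0.1888] head 7.02 -> shift [ 0.0002  0.0001 -0.0112] turn 0 q6 84.3 F [ 0.4  0.1 -0.8] w 0.0501
```

Bar and window frame agree within 0.3°, so the green slot is square under the window. Next, the tin.

```bash
python3 -c "
from h import *
to((.475,-.384),.11,7)"
```

```text
t 6.95 pos [0.6291 0.1322 0.1888] head 7.02 -> shift [-0.2158  0.4936  0.0792] turn 0.02 q6 84.3 F [ 0.4  0.1 -0.8] w 0.0501
```

{"api": "drive_tool", "payload": {"series": [[[-0.01, 0.023, 0], 0, 0.045], [[-0.216, 0.4935, 0.03], 0, 0.045], [[-0.216, 0.4935, 0.03], 0, 0.045], [[-0.216, 0.4935, 0.03], 0, 0.045], [[-0.216, 0.4935, 0.03], 0, 0.045], [[-0.216, 0.4935, 0.03], 0, 0.045], [[-0.216, 0.4935, 0.03], 0, 0.045], [[-0.216, 0.4935, 0.03], 0, 0.045], [[-0.216, 0.4935, 0.03], 0, 0.045], [[-0.216, 0.4935, 0.03], 0, 0.045], [[-0.216, 0.4935, 0.05], 0, 0.045], [[-0.216, 0.4935, 0.079], 0, 0.045], [[-0.216, 0.4935, 0.079], 0, 0.045], [[-0.216, 0.4935, 0.079], 0, 0.045], [[-0.216, 0.4935, 0.079], 0, 0.045]]}}

```text
time_s: 8.45
position: [0.4765, -0.3832, 0.1126]
tool_rot: [[0.992, 0.124, 0.001], [0.124, -0.992, -0.001], [0.001, 0.001, -1.0]]
ft_force: [0.3, 0.6, 0.5]
grip_width: 0.045
gripper_force: 0.0
```

```bash
python3 - <<'E'
from h import *
i,P,c=get("wrist"); save(i,"w4.png"); hsv=cv2.cvtColor(i,cv2.COLOR_RGB2HSV); z=P[...,2]
g=(hsv[...,0]>45)&(hsv[...,0]<85)&(hsv[...,1]>110)&(np.hypot(P[...,0]-.475,P[...,1]+.384)<.06)
k=g&(z>.055)&(z<.07); l=g&(z>.033)&(z<.041)
print(k.sum(),P[k].mean(0),cv2.minEnclosingCircle(P[k][:,:2].astype(np.float32)),l.sum(),cv2.minEnclosingCircle(P[l][:,:2].astype(np.float32)))
to((.475,-.384),.009,7)
E
```

```text
474 [ 0.47545359 -0.38479971  0.05945521] ((0.47493308782577515, -0.38476645946502686), 0.009025003761053085) 2547 ((0.475466787815094, -0.385066419839859), 0.025414202362298965)
t 8.5 pos [ 0.4766 -0.3832  0.1129] head 7.11 -> shift [-0.0018  0.0004  0.1039] turn 0.11 q6 33.0 F [ 0.6 -0.5  0.7] w 0.0451
```

View pics/w4.png

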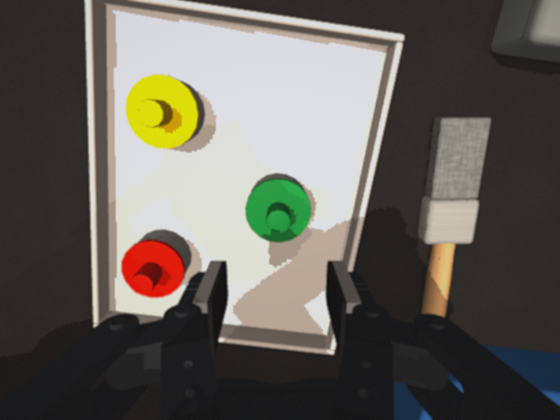

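The green knob at (278,220) is centred between the fingers. The tin's centre is about (0.475, -0.3845), with clear space on both sides.

{"api": "drive_tool", "payload": {"series": [[[-0.0015, 0.001, 0.03], 0, 0.04], [[-0.0015, 0.001, 0.06], 0, 0.04], [[-0.0015, 0.001, 0.08], 0, 0.04], [[-0.0015, 0.001, 0.092], 0, 0.04], [[-0.0015, 0.001, 0.1], 0, 0.04], [[-0.0015, 0.001, 0.103], 0, 0.04], [[-0.0015, 0.001, 0.103], 0, 0.03], [[-0.0015, 0.001, 0.103], 0, 0.012], [[-0.0015, 0.001, 0.103], 0, 0.012], [[-0.0015, 0.001, 0.103], 0, 0.012], [[-0.0015, 0.001, 0.103], 0, 0.012]], "newtons": 40}}

```text
time_s: 9.6
position: [0.4746, -0.3854, 0.0093]
tool_rot: [[0.993, 0.122, 0.001], [0.122, -0.993, -0.001], [0.001, 0.001, -1.0]]
ft_force: [0.2, 1.5, 5.0]
grip_width: 0.0162
gripper_force: 39.4
```

{"api": "drive_tool", "payload": {"series": [[[0, 0, -0.01], 0, 0.012], [[0, 0, -0.03], 0, 0.012], [[0, 0, -0.06], 0, 0.012], [[0, 0, -0.1], 0, 0.012], [[0, 0, -0.14], 0, 0.012], [[0, 0, -0.15], 0, 0.012], [[0, 0, -0.15], 0, 0.012]]}}

```text
time_s: 10.3
position: [0.4744, -0.3855, 0.16]
tool_rot: [[0.993, 0.122, 0.002], [0.122, -0.993, -0.002], [0.002, 0.003, -1.0]]
ft_force: [-0.3, 0.6, -1.2]
grip_width: 0.0159
gripper_force: 39.3
```

```bash
python3 -c "
from h import *
to(tw(-.11,-.001),.16,7)"
```

```text
t 10.3 pos [ 0.4744 -0.3855  0.16  ] head 7.01 -> shift [ 0.107  -0.494  -0.0011] turn 0.01 q6 32.8 F [-0.3  0.6 -1.2] w 0.0159
```

{"api": "drive_tool", "payload": {"series": [[[0.004, -0.02, 0], 0, 0.012], [[0.012, -0.055, 0], 0, 0.012], [[0.021, -0.095, 0], 0, 0.012], [[0.03, -0.139, 0], 0, 0.012], [[0.04, -0.183, 0], 0, 0.012], [[0.049, -0.228, 0], 0, 0.012], [[0.059, -0.272, 0], 0, 0.012], [[0.068, -0.316, 0], 0, 0.012], [[0.078, -0.36, 0], 0, 0.012], [[0.087, -0.4, 0], 0, 0.012], [[0.095, -0.44, 0], 0, 0.012], [[0.102, -0.47, 0], 0, 0.012], [[0.106, -0.488, 0], 0, 0.012], [[0.107, -0.494, 0], 0, 0.012], [[0.107, -0.494, 0], 0, 0.012], [[0.107, -0.494, 0], 0, 0.012]]}}

```text
time_s: 11.9
position: [0.5198, 0.1173, 0.1577]
tool_rot: [[0.993, 0.121, -0.001], [0.121, -0.993, -0.0], [-0.002, 0.0, -1.0]]
ft_force: [0.4, -0.1, -2.3]
grip_width: 0.0165
gripper_force: 39.3
```

```bash
python3 - <<'E'
from h import *
to(tw(-.11,-.001),.0305,7)
out=[]
for n in("scene","top"):
    i,P,c=get(n); q=np.isfinite(P[...,2])&(P[...,2]>.24); X=P[q]; t=X[:,:2]-O
    out.append(np.c_[t@EX,t@EY,X[:,2]])
    save(i,n+"5.png",1.4)
A=np.vstack(out)
# arm points near lid footprint, over tester y bins: lowest z after removing lid (z<.262)
for lo in range(-60,140,20):
    for nm,w in (("lidx",(A[:,0]>-.18)&(A[:,0]<-.05)),("left",(A[:,0]>-.25)&(A[:,0]<=-.18))):
        s=w&(A[:,1]*1000>=lo)&(A[:,1]*1000<lo+20)&(A[:,2]>.262)&(A[:,2]<.8)
        if s.any(): print(nm,lo,s.sum(),"zmin",A[s,2].min().round(3))
E
```

```text
t 11.9 pos [0.5198 0.1173 0.1577] head 6.97 -> shift [ 0.0008 -0.0005  0.1272] turn -0.03 q6 83.0 F [ 0.4 -0.1 -2.3] w 0.0165
lidx -60 915 zmin 0.262
left -60 188 zmin 0.425
lidx -40 937 zmin 0.262
left -40 476 zmin 0.44
lidx -20 990 zmin 0.264
left -20 582 zmin 0.442
lidx 0 997 zmin 0.263
left 0 641 zmin 0.441
lidx 20 913 zmin 0.262
left 20 636 zmin 0.442
lidx 40 991 zmin 0.262
left 40 458 zmin 0.456
lidx 60 258 zmin 0.282
left 60 248 zmin 0.432
```

View pics/scene5.png

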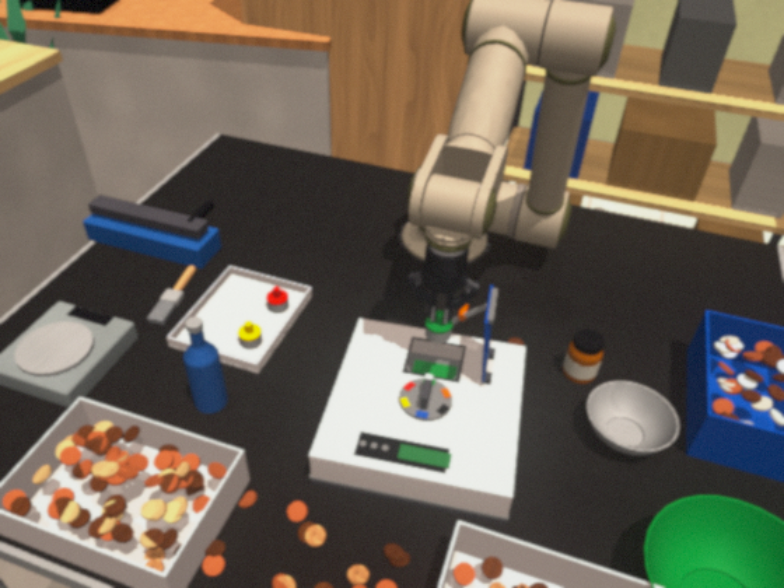

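The scene view shows the tin held upright at (440,325) above the green slot, with the wrist close to the hatch. I'll check the clearance to the hatch before going down.

```bash
python3 - <<'E'
from h import *
out=[]
for n in("scene","top"):
    i,P,c=get(n); q=np.isfinite(P[...,2])&(P[...,2]>.10); X=P[q]; t=X[:,:2]-O
    out.append(np.c_[t@EX,t@EY,X[:,2]])
A=np.vstack(out); w=(A[:,0]>-.18)&(A[:,0]<-.03)
for z0 in np.arange(.12,.5,.02):
    s=w&(A[:,2]>=z0)&(A[:,2]<z0+.02)&(A[:,1]<.13)
    if s.sum()>3: y=np.sort(A[s,1]); print(z0.round(2),s.sum(),"y",y[:2].round(3),y[-4:].round(3))
E
```

```text
0.12 42 y [0.017 0.02 ] [0.098 0.098 0.098 0.098]
0.14 93 y [-0.026 -0.026] [0.096 0.096 0.096 0.096]
0.16 159 y [-0.023 -0.023] [0.095 0.095 0.095 0.095]
0.18 217 y [-0.026 -0.026] [0.093 0.093 0.093 0.093]
0.2 119 y [-0.024 -0.024] [0.091 0.091 0.091 0.091]
0.22 95 y [-0.041 -0.035] [0.089 0.089 0.089 0.09 ]
0.24 357 y [-0.05 -0.05] [0.096 0.097 0.097 0.097]
0.26 204 y [-0.063 -0.061] [0.054 0.055 0.056 0.058]
0.28 350 y [-0.066 -0.065] [0.06  0.061 0.061 0.062]
0.3 92 y [-0.043 -0.043] [0.038 0.038 0.039 0.04 ]
0.32 179 y [-0.038 -0.037] [0.035 0.035 0.035 0.035]
0.34 205 y [-0.039 -0.038] [0.034 0.035 0.035 0.035]
0.36 211 y [-0.037 -0.036] [0.034 0.035 0.035 0.035]
0.38 241 y [-0.041 -0.041] [0.036 0.037 0.037 0.037]
0.4 249 y [-0.058 -0.057] [0.055 0.055 0.057 0.058]
0.42 304 y [-0.07  -0.068] [0.067 0.067 0.067 0.068]
0.44 546 y [-0.073 -0.072] [0.068 0.069 0.069 0.069]
0.46 1110 y [-0.072 -0.072] [0.068 0.068 0.069 0.069]
0.48 2043 y [-0.066 -0.065] [0.066 0.066 0.066 0.066]
```

Clearances are fine: knuckles at ±65 mm, hatch at 90 mm or more, and the wrist housing stays above it. I'll go down into the slot.

{"api": "drive_tool", "payload": {"series": [[[0.0005, 0, 0.015], 0, 0.012], [[0.0005, 0, 0.035], 0, 0.012], [[0.0005, 0, 0.055], 0, 0.012], [[0.0005, 0, 0.075], 0, 0.012], [[0.0005, 0, 0.095], 0, 0.012], [[0.0005, 0, 0.11], 0, 0.012], [[0.0005, 0, 0.118], 0, 0.012], [[0.0005, 0, 0.122], 0, 0.012], [[0.0005, 0, 0.122], 0, 0.012]]}}

```text
time_s: 13.0
position: [0.5207, 0.1181, 0.0365]
tool_rot: [[0.993, 0.122, -0.0], [0.122, -0.993, -0.0], [-0.0, 0.0, -1.0]]
ft_force: [0.1, -0.7, -1.1]
grip_width: 0.0163
gripper_force: 39.3
```

{"api": "drive_tool", "payload": {"series": [[[0, 0, 0.001], 0, 0.012], [[0, 0, 0.002], 0, 0.012], [[0, 0, 0.003], 0, 0.012], [[0, 0, 0.004], 0, 0.012], [[0, 0, 0.004], 0, 0.012]]}}

```text
time_s: 13.5
position: [0.5206, 0.1183, 0.0324]
tool_rot: [[0.993, 0.122, -0.0], [0.122, -0.993, 0.0], [-0.0, -0.0, -1.0]]
ft_force: [-0.4, 0.3, -1.9]
grip_width: 0.0163
gripper_force: 39.3
```

{"api": "drive_tool", "payload": {"series": [[[0, 0, 0.001], 0, 0.012], [[0, 0, 0.0015], 0, 0.012], [[0, 0, 0.0015], 0, 0.012]]}}

```text
time_s: 13.8
position: [0.5206, 0.1183, 0.0308]
tool_rot: [[0.993, 0.122, -0.0], [0.122, -0.993, 0.0], [-0.0, -0.0, -1.0]]
ft_force: [-0.8, 1.0, -1.9]
grip_width: 0.0163
gripper_force: 39.3
```

{"api": "drive_tool", "payload": {"series": [[[0, 0, 0.0005], 0, 0.012], [[0, 0, 0.001], 0, 0.012], [[0, 0, 0.001], 0, 0.012]]}}

```text
time_s: 14.1
position: [0.5208, 0.1183, 0.0303]
tool_rot: [[0.993, 0.122, 0.001], [0.122, -0.993, 0.0], [0.001, 0.0, -1.0]]
ft_force: [-1.7, 0.4, 3.9]
grip_width: 0.0163
gripper_force: 39.9
```

Contact shows as the force going up to +3.9 N, at the expected height. I'll release and go up.

{"api": "drive_tool", "payload": {"series": [[[0, 0, 0], 0, 0.022], [[0, 0, 0], 0, 0.03], [[0, 0, 0], 0, 0.036], [[0, 0, 0], 0, 0.036], [[0, 0, -0.008], 0, 0.036], [[0, 0, -0.025], 0, 0.036], [[0, 0, -0.055], 0, 0.036], [[0, 0, -0.1], 0, 0.036], [[0, 0, -0.15], 0, 0.036], [[-0.03, 0, -0.16], 0, 0.036], [[-0.04, 0, -0.16], 0, 0.036], [[-0.04, 0, -0.16], 0, 0.036]]}}

```text
time_s: 15.3
position: [0.4797, 0.1134, 0.1899]
tool_rot: [[0.993, 0.122, -0.001], [0.122, -0.993, 0.0], [-0.001, -0.0, -1.0]]
ft_force: [-0.4, 0.1, 0.1]
grip_width: 0.0361
gripper_force: 0.0
```

```bash
cat > chk2.py <<'E'
from h import *
i,P,c=get("wrist"); hsv=cv2.cvtColor(i,cv2.COLOR_RGB2HSV); z=P[...,2]; t=P[...,:2]-O; X=np.stack([t@EX,t@EY],-1)
g=(hsv[...,0]>45)&(hsv[...,0]<85)&(hsv[...,1]>110)&(abs(X[...,0]+.11)<.06)&(abs(X[...,1])<.065)
for nm,a,b in(("knob",.078,.09),("lid",.053,.064),("floor",.02,.032)):
    q=g&(z>a)&(z<b)
    if q.sum()>5: print(nm,q.sum(),np.median(z[q]).round(4),cv2.minEnclosingCircle(X[q].astype(np.float32)))
q=(abs(z-.086)<.004)&(hsv[...,2]<70)&(abs(X[...,0]+.11)<.06)&(abs(X[...,1])<.065); print("frame",q.sum(),cv2.minAreaRect(X[q].astype(np.float32)))
k=(z>.115)&(z<.135)&(np.hypot(*np.moveaxis(t,-1,0))<.045); print("bar",k.sum(),cv2.minAreaRect(X[k].astype(np.float32)))
o=(hsv[...,0]>=5)&(hsv[...,0]<=20)&(hsv[...,1]>140)&(z>.1)&(z<.2)&(X[...,0]<-.16)
if o.sum()>5: print("knee",o.sum(),np.median(X[o],0).round(4),cv2.minAreaRect(X[o].astype(np.float32)),np.percentile(z[o],[5,50,95]).round(4))
save(i,"w6.png"); to(tw(-.244,.039),.21,97)
E
python3 chk2.py
```

```text
knob 357 0.0807 ((-0.0904245525598526, -0.010091754607856274), 0.030334467068314552)
lid 2226 0.0568 ((-0.10979864001274109, -0.0005556101095862687), 0.02607208862900734)
floor 5673 0.0248 ((-0.11474372446537018, -0.002986046951264143), 0.0595489926636219)
frame 1579 ((-0.11058692634105682, -0.0019903965294361115), (0.11043252795934677, 0.09975644201040268), 89.98983001708984)
bar 825 ((-0.021132126450538635, -0.002290086355060339), (0.019500108435750008, 0.013953663408756256), 0.0948501005768776)
knee 273 [-0.1708  0.038 ] ((-0.1761637181043625, 0.03738127276301384), (0.012609845027327538, 0.015414148569107056), 0.47333988547325134) [0.1458 0.1545 0.1592]
t 15.35 pos [0.4805 0.1134 0.1894] head 7.0 -> shift [-0.0939 -0.0396 -0.0205] turn -90.0 q6 82.5 F [ 0.  -0.7  0.2] w 0.0363
```

The tin is centred (lid at -0.1098, -0.0006), at the right height, and the slot is still square. Now the knee: I'll turn the gripper so that one open finger presses the bar and the body stays clear of the hatch.

{"api": "drive_tool", "payload": {"series": [[[-0.02, 0, -0.01], -8, 0.085], [[-0.05, 0, -0.021], -16, 0.085], [[-0.08, -0.01, -0.021], -24, 0.085], [[-0.094, -0.03, -0.021], -32, 0.085], [[-0.094, -0.04, -0.021], -40, 0.085], [[-0.094, -0.04, -0.021], -48, 0.085], [[-0.094, -0.04, -0.021], -56, 0.085], [[-0.094, -0.04, -0.021], -64, 0.085], [[-0.094, -0.04, -0.021], -72, 0.085], [[-0.094, -0.04, -0.021], -80, 0.085], [[-0.094, -0.04, -0.021], -87, 0.085], [[-0.094, -0.04, -0.021], -90, 0.085], [[-0.094, -0.04, -0.021], -90, 0.085], [[-0.094, -0.04, -0.021], -90, 0.085]]}}

```text
time_s: 16.75
position: [0.383, 0.1416, 0.2102]
tool_rot: [[-0.12, 0.993, -0.002], [0.993, 0.12, -0.0], [0.0, -0.002, -1.0]]
ft_force: [0.0, 0.3, -0.5]
grip_width: 0.0849
gripper_force: 0.0
```

```bash
python3 - <<'E'
from h import *
i,P,c=get("wrist"); s=env.observe(); R=np.array(s["tool_rot"]); p=np.array(s["position"])
L=(P-p)@R*1000
q=(abs(L[...,1])<75)&(abs(L[...,0])<16)&(L[...,2]<-25)&(L[...,2]>-140)
for sg in(1,-1):
    f=L[q&(L[...,1]*sg>0)]
    for a in(-45,-50,-55,-60,-70,-80,-100,-120):
        g=f[(f[:,2]>a-5)&(f[:,2]<=a)]
        if len(g)>3: print(sg,a,len(g),g[:,:2].min(0).round(1),g[:,:2].max(0).round(1))
    print("tip",np.sort(f[:,2])[-5:])
hsv=cv2.cvtColor(i,cv2.COLOR_RGB2HSV);z=P[...,2];t=P[...,:2]-O; X=np.stack([t@EX,t@EY],-1)
o=(hsv[...,0]>=5)&(hsv[...,0]<=20)&(hsv[...,1]>140)&(z>.12)&(z<.2)&(X[...,0]<-.16)
print(o.sum(),cv2.minAreaRect(X[o].astype(np.float32)),X[o].min(0),X[o].max(0),np.percentile(z[o],[5,50,95,99]).round(4))
to(tw(-.244,.039),.2,97); save(i,"w7.png")
E
```

```text
1 -45 114 [-10.1  43.2] [10.1 50.1]
1 -50 306 [-11.4  43.2] [11.4 55.6]
1 -55 374 [-11.5  43.2] [11.4 57.4]
1 -60 438 [-11.8  43.1] [11.4 57.4]
1 -70 549 [-11.6  43.1] [11.7 57.6]
1 -80 591 [-2.1 43.1] [11.8 54.1]
1 -100 3302 [-10.5  32.3] [16. 75.]
1 -120 140 [12.1 18.3] [16.  60.3]
tip [-46.29270213 -46.13893997 -46.12430707 -46.01233142 -45.70598001]
-1 -45 104 [-10.5 -47.9] [ 10.3 -40.8]
-1 -50 300 [-11.3 -53.7] [ 11.4 -40.9]
-1 -55 386 [-11.4 -55.1] [ 11.3 -40.8]
-1 -60 439 [-11.6 -55.3] [ 11.4 -40.7]
-1 -70 553 [-11.6 -55.4] [ 11.5 -40.8]
-1 -80 600 [ -2.3 -48.5] [ 11.5 -40.8]
-1 -100 3255 [-10.3 -72.8] [ 16.  -32.1]
-1 -120 126 [ 12.  -32.7] [16.  -5.5]
tip [-46.37773547 -46.20164295 -46.08624981 -46.06731854 -45.55848164]
1071 ((-0.18957751989364624, 0.032100386917591095), (0.026844583451747894, 0.03806343674659729), 89.65997314453125) [-0.20857971  0.01863035] [-0.17053292  0.04558802] [0.1527 0.1578 0.1596 0.1601]
t 16.8 pos [0.3829 0.1416 0.2104] head 96.93 -> shift [-0.0003 -0.0005  0.0104] turn -0.07 q6 -3.4 F [ 0.4  0.2 -0.2] w 0.0849
```

View pics/w7.png

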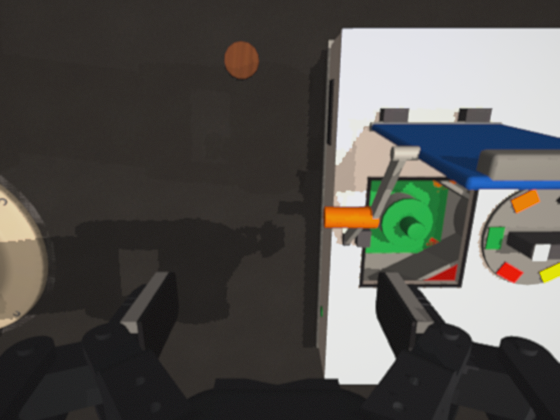

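The view shows the orange bar at (350,217), reaching past the links towards the robot. The open fingertips are 46 mm above the reported TCP. I need the knuckle width before going down.

```bash
python3 - <<'E'
from h import *
s=env.observe(); R=np.array(s["tool_rot"]); p=np.array(s["position"])
A=[]
for n in("wrist","scene","top"):
    i,P,c=get(n); L=(P-p)@R*1000; A.append(L[np.isfinite(L[...,2])])
A=np.vstack(A)
for a in range(-50,-260,-10):
    g=A[(A[:,2]>a-10)&(A[:,2]<=a)&(abs(A[:,0])<60)&(abs(A[:,1])<105)]
    if len(g)>3: print(a,len(g),"x",np.percentile(g[:,0],[0,100]).round(),"y",np.sort(g[:,1])[[0,5,-6,-1]].round(),"z(world)",round(p[2]*1000-a))
E
```

```text
-50 1376 x [-12.  12.] y [-55. -55.  57.  59.] z(world) 260
-60 1867 x [-12.  12.] y [-55. -55.  58.  62.] z(world) 270
-70 2174 x [-12.  12.] y [-55. -55.  58.  62.] z(world) 280
-80 1726 x [-6. 14.] y [-64. -61.  64.  67.] z(world) 290
-90 7667 x [-13.  14.] y [-73. -73.  75.  76.] z(world) 300
-100 10677 x [-12.  18.] y [-73. -72.  77.  78.] z(world) 310
-110 12552 x [-17.  19.] y [-71. -65.  74.  77.] z(world) 320
-120 3198 x [-20.  21.] y [-70. -33.  74.  76.] z(world) 330
-130 80 x [-20.  19.] y [-69.  -9.  72.  75.] z(world) 340
-140 142 x [-18.  18.] y [-69. -66.  71.  73.] z(world) 350
-150 102 x [-12.  13.] y [-66. -64.  68.  71.] z(world) 360
-160 75 x [-38.  37.] y [ 3. 18. 39. 42.] z(world) 370
-170 95 x [-35.  36.] y [11. 16. 40. 42.] z(world) 380
-180 100 x [-37.  37.] y [ 5. 14. 41. 43.] z(world) 390
-190 117 x [-38.  36.] y [ 2. 14. 40. 42.] z(world) 400
-200 139 x [-37.  37.] y [-3.  3. 38. 41.] z(world) 410
-210 61 x [-29.  34.] y [12. 17. 34. 37.] z(world) 420
-220 93 x [-39.  39.] y [ 1. 14. 42. 45.] z(world) 430
-230 123 x [-39.  39.] y [ 3. 10. 41. 44.] z(world) 440
-240 117 x [-37.  39.] y [ 4. 15. 41. 43.] z(world) 450
-250 150 x [-58.  58.] y [-60.   6.  40.  45.] z(world) 460
```

The one-finger approach leaves the knuckles too close to the links. With closed fingers at tester x=-0.210 and tool x along tester x, the gripper clears the links by a good margin and the hatch edge by about 7 mm. I'll reorient for that.

{"api": "drive_tool", "payload": {"series": [[[0, 0.01, 0], 8, 0.0], [[0, 0.02, 0], 16, 0.0], [[0, 0.03, 0], 24, 0.0], [[0.001, 0.034, 0], 32, 0.0], [[0.001, 0.034, 0], 40, 0.0], [[0.001, 0.034, 0], 48, 0.0], [[0.001, 0.034, 0], 56, 0.0], [[0.001, 0.034, 0], 64, 0.0], [[0.001, 0.034, 0], 72, 0.0], [[0.001, 0.034, 0], 80, 0.0], [[0.001, 0.034, 0.02], 87, 0.0], [[0.001, 0.034, 0.04], 90, 0.0], [[0.001, 0.034, 0.06], 90, 0.0], [[0.001, 0.034, 0.068], 90, 0.0], [[0.001, 0.034, 0.068], 90, 0.0], [[0.001, 0.034, 0.068], 90, 0.0]]}}

```text
time_s: 18.55
position: [0.4168, 0.1468, 0.1436]
tool_rot: [[0.993, 0.122, 0.001], [0.122, -0.993, 0.0], [0.001, 0.0, -1.0]]
ft_force: [-0.5, -0.2, -0.3]
grip_width: -0.0003
gripper_force: 0.0
```

```bash
python3 - <<'E'
from h import *
to(tw(-.21,.040),.126,7); s=env.observe(); t=np.array(s["position"])[:2]-O; print(t@EX,t@EY)
R=np.array(s["tool_rot"]); p=np.array(s["position"])
i,P,c=get("wrist"); L=(P-p)@R*1000; z=P[...,2]
f=L[(abs(L[...,1])<20)&(abs(L[...,0])<14)&(L[...,2]<-28)]; print("tip",np.sort(f[:,2])[-6:].round(1),f[f[:,2]>-45].min(0),f[f[:,2]>-45].max(0))
hsv=cv2.cvtColor(i,cv2.COLOR_RGB2HSV)
o=(hsv[...,0]>=5)&(hsv[...,0]<=20)&(hsv[...,1]>140)&(z>.12)&(z<.2)&(abs(L[...,0])<60)&(abs(L[...,1])<40)
if o.sum()>5: print("knee in tool",o.sum(),L[o].min(0),L[o].max(0),np.median(L[o],0))
E
```

```text
t 18.55 pos [0.4168 0.1468 0.1436] head 7.01 -> shift [-0.0008  0.0003  0.0176] turn 0.01 q6 87.0 F [-0.5 -0.2 -0.3] w -0.0003
-0.2092376345579114 0.0403420568417822
tip [-38.  -37.9 -37.8 -37.8 -37.7 -37.5] [  7.10302306 -13.23967217 -44.99077024] [ 12.612866    13.67242961 -37.49083726]
knee in tool 2058 [  0.59706296  -4.81259767 -38.55483795] [39.078711   10.52076346 -3.93642006] [ 20.62258752   2.99968163 -14.14999555]
```

{"api": "drive_tool", "payload": {"series": [[[0, 0, 0.008], 0, 0.0], [[0, 0, 0.014], 0, 0.0], [[0, 0, 0.017], 0, 0.0], [[0, -0.001, 0.019], 0, 0.0], [[0, -0.001, 0.02], 0, 0.0], [[0, -0.002, 0.021], 0, 0.0]]}}

```text
time_s: 19.2
position: [0.416, 0.1489, 0.1223]
tool_rot: [[0.993, 0.122, 0.0], [0.122, -0.993, 0.0], [0.0, -0.0, -1.0]]
ft_force: [-2.6, -0.9, 5.9]
grip_width: 0.0001
gripper_force: 3.3
```

{"api": "drive_tool", "payload": {"series": [[[0, -0.001, 0.001], 0, 0.0], [[0, -0.002, 0.002], 0, 0.0], [[0, -0.003, 0.0035], 0, 0.0], [[0, -0.004, 0.005], 0, 0.0], [[0, -0.0055, 0.0065], 0, 0.0], [[0, -0.007, 0.008], 0, 0.0], [[0, -0.008, 0.0095], 0, 0.0], [[0, -0.009, 0.0105], 0, 0.0]]}}

```text
time_s: 20.0
position: [0.4151, 0.1576, 0.1114]
tool_rot: [[0.992, 0.122, 0.0], [0.122, -0.992, -0.0], [0.0, 0.0, -1.0]]
ft_force: [-1.1, -1.1, 3.1]
grip_width: -0.0003
gripper_force: 2.3
```

{"api": "drive_tool", "payload": {"series": [[[0, -0.0015, 0.0015], 0, 0.0], [[0, -0.003, 0.0035], 0, 0.0], [[0, -0.004, 0.005], 0, 0.0], [[0, -0.005, 0.0065], 0, 0.0], [[0, -0.006, 0.008], 0, 0.0], [[0, -0.007, 0.0095], 0, 0.0], [[0, -0.0075, 0.011], 0, 0.0], [[0, -0.0085, 0.0125], 0, 0.0], [[0, -0.0095, 0.014], 0, 0.0], [[0, -0.01, 0.0155], 0, 0.0], [[0, -0.011, 0.017], 0, 0.0], [[0, -0.0115, 0.0185], 0, 0.0]]}}

```text
time_s: 21.2
position: [0.4142, 0.1686, 0.0933]
tool_rot: [[0.993, 0.122, 0.002], [0.122, -0.993, -0.001], [0.002, 0.001, -1.0]]
ft_force: [0.4, -7.3, 9.5]
grip_width: 0.0001
gripper_force: 4.8
```

```bash
cat > lid.py <<'E'
from h import *
for n in("top","scene"):
    i,P,c=get(n); hsv=cv2.cvtColor(i,cv2.COLOR_RGB2HSV); z=P[...,2]; t=P[...,:2]-O; X=np.stack([t@EX,t@EY],-1)
    b=(hsv[...,0]>=100)&(hsv[...,0]<=130)&(hsv[...,1]>120)&(X[...,0]>-.18)&(X[...,0]<-.045)&(X[...,1]>-.1)&(X[...,1]<.115)&(z>.092)&(z<.27)
    if b.sum()>10:
        Y=X[b][:,1];Z=z[b]; print(n,"lid",b.sum(),"y",Y.min().round(3),Y.max().round(3),"z",np.percentile(Z,[2,98]).round(3),"ang",np.degrees(np.arctan2(np.percentile(Z,98)-.097,.1-Y[Z>np.percentile(Z,90)].mean())).round(1))
    o=(hsv[...,0]>=5)&(hsv[...,0]<=20)&(hsv[...,1]>140)&(z>.09)&(z<.2)&(X[...,0]<-.16)&(X[...,0]>-.23)&(abs(X[...,1]-.05)<.05)
    if o.sum()>3: print(n,"knee",o.sum(),np.median(X[o],0).round(3),np.percentile(z[o],[5,50,95]).round(3))
s=env.observe(); d=np.array(s["position"])[:2]-O; print("tcp tester",(d@EX).round(4),(d@EY).round(4),s["position"][2].round(4),"F",np.round(s["ft_force"],1),s["time_s"])
E
python3 lid.py
```

```text
top lid 231 y 0.035 0.097 z [0.112 0.241] ang 66.5
scene lid 553 y 0.032 0.096 z [0.109 0.238] ang 66.2
tcp tester -0.2092 0.0625 0.0932 F [ 1.  -4.7  7.2] 21.3
```

The stay is broken and the hatch is at 66°, following the expected geometry. I'll keep lowering it slowly.

{"api": "drive_tool", "payload": {"series": [[[0, -0.0003, 0.0007], 0, 0.0], [[0, -0.0005, 0.0014], 0, 0.0], [[0, -0.0008, 0.0021], 0, 0.0], [[0, -0.001, 0.0028], 0, 0.0], [[0, -0.0012, 0.0035], 0, 0.0], [[0, -0.0014, 0.0042], 0, 0.0], [[0, -0.0016, 0.0049], 0, 0.0], [[0, -0.0018, 0.0056], 0, 0.0], [[0, -0.002, 0.0063], 0, 0.0], [[0, -0.0022, 0.007], 0, 0.0], [[0, -0.0024, 0.0077], 0, 0.0], [[0, -0.0025, 0.0084], 0, 0.0], [[0, -0.0027, 0.0091], 0, 0.0], [[0, -0.0028, 0.0098], 0, 0.0], [[0, -0.003, 0.0105], 0, 0.0], [[0, -0.0031, 0.0112], 0, 0.0], [[0, -0.0032, 0.0119], 0, 0.0], [[0, -0.0033, 0.0126], 0, 0.0], [[0, -0.0034, 0.0133], 0, 0.0], [[0, -0.0035, 0.014], 0, 0.0]]}}

```text
time_s: 23.3
position: [0.4146, 0.1716, 0.08]
tool_rot: [[0.992, 0.122, 0.004], [0.122, -0.992, -0.002], [0.003, 0.002, -1.0]]
ft_force: [0.1, -12.0, 15.5]
grip_width: 0.0003
gripper_force: 7.9
```

```bash
python3 lid.py
```

```text
top lid 811 y -0.027 0.097 z [0.104 0.183] ang 38.7
scene lid 1170 y -0.029 0.095 z [0.103 0.18 ] ang 37.0
scene knee 28 [-0.192  0.067] [0.11  0.113 0.116]
tcp tester -0.2084 0.0651 0.0799 F [  1.6 -11.2  13.9] 23.4
```

The hatch is at about 37°. Knee leverage is getting poor (15 N), so I'll finish by pressing gently on the hatch's rib instead.

{"api": "drive_tool", "payload": {"series": [[[-0.001, 0, -0.01], 0, 0.0], [[-0.001, 0, -0.04], 0, 0.0], [[-0.001, 0, -0.08], 0, 0.0], [[-0.001, 0, -0.12], 0, 0.0], [[0.03, 0.03, -0.12], 0, 0.0], [[0.06, 0.06, -0.12], 0, 0.0], [[0.09, 0.075, -0.12], 0, 0.0], [[0.0975, 0.08, -0.12], 0, 0.0], [[0.0975, 0.08, -0.12], 0, 0.0], [[0.0975, 0.08, -0.12], 0, 0.0]]}}

```text
time_s: 24.4
position: [0.5186, 0.1058, 0.1987]
tool_rot: [[0.992, 0.123, -0.001], [0.123, -0.992, 0.001], [-0.001, -0.001, -1.0]]
ft_force: [-0.1, 0.1, 0.5]
grip_width: -0.0001
gripper_force: 0.0
```

```bash
python3 lid.py
```

```text
top lid 309 y -0.013 0.092 z [0.108 0.178] ang 38.8
scene lid 1170 y -0.026 0.095 z [0.103 0.18 ] ang 37.0
scene knee 37 [-0.193  0.066] [0.109 0.113 0.117]
tcp tester -0.1132 -0.0126 0.1991 F [-0.1  0.3  0.7] 24.5
```

{"api": "drive_tool", "payload": {"series": [[[0.002, 0, 0.012], 0, 0.0], [[0.002, 0, 0.022], 0, 0.0], [[0.002, 0, 0.03], 0, 0.0], [[0.002, 0, 0.034], 0, 0.0], [[0.002, 0.001, 0.037], 0, 0.0], [[0.002, 0.003, 0.04], 0, 0.0], [[0.002, 0.005, 0.043], 0, 0.0], [[0.002, 0.008, 0.046], 0, 0.0], [[0.002, 0.01, 0.049], 0, 0.0], [[0.002, 0.0125, 0.052], 0, 0.0], [[0.002, 0.0145, 0.055], 0, 0.0], [[0.002, 0.016, 0.058], 0, 0.0], [[0.002, 0.018, 0.061], 0, 0.0], [[0.002, 0.0195, 0.064], 0, 0.0], [[0.002, 0.0213, 0.068], 0, 0.0], [[0.002, 0.023, 0.0716], 0, 0.0]]}}

```text
time_s: 26.1
position: [0.5246, 0.0821, 0.1271]
tool_rot: [[0.993, 0.122, 0.0], [0.122, -0.993, -0.0], [0.0, 0.0, -1.0]]
ft_force: [-0.6, -0.5, 1.4]
grip_width: 0.0
gripper_force: 0.7
```

```bash
python3 lid.py
```

```text
top lid 281 y -0.043 0.096 z [0.098 0.152] ang 23.2
scene lid 1353 y -0.045 0.095 z [0.101 0.148] ang 22.0
scene knee 43 [-0.192  0.066] [0.103 0.108 0.111]
tcp tester -0.1104 -0.0369 0.1268 F [-0.   0.3  0.1] 26.2
```

{"api": "drive_tool", "payload": {"series": [[[0, 0.001, 0.0025], 0, 0.0], [[0, 0.0025, 0.005], 0, 0.0], [[0, 0.0035, 0.0075], 0, 0.0], [[0, 0.0045, 0.01], 0, 0.0], [[0, 0.0055, 0.0125], 0, 0.0], [[0, 0.0065, 0.015], 0, 0.0], [[0, 0.0075, 0.0175], 0, 0.0], [[0, 0.008, 0.02], 0, 0.0], [[0, 0.009, 0.0225], 0, 0.0], [[0, 0.0095, 0.025], 0, 0.0], [[0, 0.0105, 0.0275], 0, 0.0], [[0, 0.011, 0.03], 0, 0.0], [[0, 0.0115, 0.0325], 0, 0.0], [[0, 0.012, 0.035], 0, 0.0], [[0, 0.0125, 0.0375], 0, 0.0], [[0, 0.013, 0.04], 0, 0.0], [[0, 0.0132, 0.042], 0, 0.0], [[0, 0.0134, 0.044], 0, 0.0], [[0, 0.0136, 0.046], 0, 0.0], [[0, 0.0138, 0.0475], 0, 0.0]]}}

```text
time_s: 28.2
position: [0.5262, 0.0687, 0.0797]
tool_rot: [[0.993, 0.122, 0.0], [0.122, -0.993, -0.0], [0.0, 0.0, -1.0]]
ft_force: [1.1, -1.2, 1.0]
grip_width: -0.0001
gripper_force: 0.6
```

```bash
python3 lid.py
```

```text
top lid 385 y -0.042 0.095 z [0.094 0.109] ang 8.4
scene lid 1403 y -0.055 0.094 z [0.096 0.107] ang 4.7
scene knee 45 [-0.19   0.066] [0.093 0.098 0.102]
tcp tester -0.1103 -0.0504 0.0796 F [ 0.1 -0.6  0.1] 28.3
```

Nearly shut. I'll go on in small steps until it meets the stop.

{"api": "drive_tool", "payload": {"series": [[[0, 0, 0.001], 0, 0.0], [[0, 0, 0.002], 0, 0.0], [[0, 0, 0.003], 0, 0.0], [[0, 0, 0.0035], 0, 0.0], [[0, 0, 0.0035], 0, 0.0]]}}

```text
time_s: 28.8
position: [0.5261, 0.0689, 0.0762]
tool_rot: [[0.993, 0.122, -0.0], [0.122, -0.993, 0.0], [-0.0, -0.0, -1.0]]
ft_force: [0.3, 0.4, -0.1]
grip_width: -0.0004
gripper_force: 0.0
```

{"api": "drive_tool", "payload": {"series": [[[0, 0, 0.0005], 0, 0.0], [[0, 0, 0.001], 0, 0.0], [[0, 0, 0.0015], 0, 0.0], [[0, 0, 0.0015], 0, 0.0]]}}

```text
time_s: 29.2
position: [0.5262, 0.0688, 0.0748]
tool_rot: [[0.993, 0.122, 0.0], [0.122, -0.993, -0.0], [0.0, 0.0, -1.0]]
ft_force: [1.1, -0.1, -0.4]
grip_width: 0.0001
gripper_force: 0.0
```

```bash
python3 lid.py
```

```text
top lid 374 y -0.042 0.095 z [0.094 0.107] ang 15.2
scene lid 1380 y -0.054 0.094 z [0.095 0.103] ang 4.7
tcp tester -0.1102 -0.0504 0.0748 F [0.5 0.2 0.6] 29.3
```

{"api": "drive_tool", "payload": {"series": [[[0, 0, 0.0005], 0, 0.0], [[0, 0, 0.001], 0, 0.0], [[0, 0, 0.0015], 0, 0.0], [[0, 0, 0.002], 0, 0.0], [[0, 0, 0.002], 0, 0.0]]}}

```text
time_s: 29.8
position: [0.5263, 0.0687, 0.074]
tool_rot: [[0.992, 0.122, 0.001], [0.122, -0.992, -0.0], [0.001, 0.0, -1.0]]
ft_force: [-3.4, -0.5, 12.2]
grip_width: -0.0001
gripper_force: 5.9
```

The hatch meets its stop at 12 N. I'll go up and check everything.

{"api": "drive_tool", "payload": {"series": [[[0, 0, -0.002], 0, 0.0], [[0, 0, -0.01], 0, 0.0], [[0, 0, -0.04], 0, 0.0], [[0, 0, -0.08], 0, 0.0], [[0, 0, -0.12], 0, 0.0], [[-0.04, 0.06, -0.14], 0, 0.0], [[-0.06, 0.11, -0.14], 0, 0.0], [[-0.06, 0.15, -0.14], 0, 0.0], [[-0.06, 0.17, -0.14], 0, 0.0], [[-0.06, 0.17, -0.14], 0, 0.0], [[-0.06, 0.17, -0.14], 0, 0.0]]}}

```text
time_s: 30.9
position: [0.4873, -0.1076, 0.2129]
tool_rot: [[0.993, 0.121, -0.0], [0.121, -0.993, 0.0], [-0.0, -0.0, -1.0]]
ft_force: [0.1, 0.4, 0.4]
grip_width: -0.0001
gripper_force: 0.0
```

```bash
python3 lid.py; python3 - <<'E'
from h import *
for n in("top","scene","wrist"):
    i,P,c=get(n); z=P[...,2]; t=P[...,:2]-O; X=np.stack([t@EX,t@EY],-1)
    hsv=cv2.cvtColor(i,cv2.COLOR_RGB2HSV)
    b=(hsv[...,0]>=100)&(hsv[...,0]<=130)&(hsv[...,1]>120)&(abs(X[...,0]+.111)<.045)&(X[...,1]>-.03)&(X[...,1]<.09)&(z>.08)&(z<.2)
    if b.sum()>30:
        A=np.c_[X[b][:,1],np.ones(b.sum())]; k=np.linalg.lstsq(A,z[b],rcond=None)[0]; print(n,"plate slope deg",np.degrees(np.arctan(-k[0])).round(2),"z at y0",k[1].round(4),b.sum())
    q=(z>.115)&(z<.135)&(np.hypot(*np.moveaxis(t,-1,0))<.045)
    if q.sum()>30: print(n,"bar",q.sum(),cv2.minAreaRect(X[q].astype(np.float32)))
    if n=="top": save(i,"top9.png",1.4)
E
```

```text
top lid 1217 y -0.053 0.095 z [0.093 0.107] ang 6.9
top knee 5 [-0.184  0.066] [0.09  0.092 0.095]
scene lid 1400 y -0.054 0.094 z [0.095 0.103] ang 4.5
tcp tester -0.1701 -0.2195 0.2129 F [0.2 0.3 0.2] 31.0
top plate slope deg -0.12 z at y0 0.0994 930
top bar 75 ((-0.0012848637998104095, -0.000771885272115469), (0.05946424603462219, 0.013813367113471031), 0.05339926853775978)
scene plate slope deg -0.03 z at y0 0.099 1007
scene bar 116 ((-0.00038912147283554077, -0.0025617126375436783), (0.06522608548402786, 0.014247298240661621), 0.5241495370864868)
wrist plate slope deg 0.12 z at y0 0.0986 5247
```

View pics/top9.png

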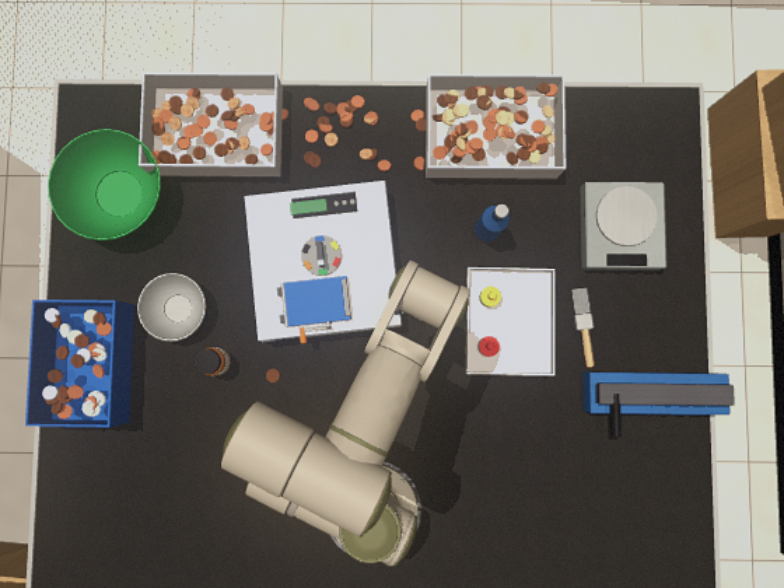

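The hatch is level at (318,302), with slope within 0.1° and its top at 0.099. The knob is square (0.05°), the other tins and bystanders haven't moved, and the robot touches nothing. Handing in.

```bash
python3 -c "
from rig import env
print(env.close_job())"
```

```text
the job is handed in; nothing more can be done
None
```

The job is done and handed in: the green slot is square under the window with the green tin upright in its middle, the stay is broken, the hatch is fully shut, and nothing else was moved (about 31 s on the robot's clock; the hand-in gave no verdict).

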